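# Fit the D-bore pulley on the drive spindle

### The job

One spindle of the little drive head has lost its pulley. Of the three loose aluminium pulleys on the bench, take the one with the D-shaped bore, turn it so that the flat in its bore matches the flat of the bare spindle, and slide it on until it sits fully home and level on the spindle's collar, then let go. Leave the other two pulleys where they lie.

Things in the scene. Friction and masses are not known exactly. Their poses are not given: they have to be found in the camera images.
- pulley_d: Loose aluminium belt pulley to fit, 0.35 kg, flat on the bench, hub up. Grooved rim 90 mm across, 20 mm thick; on it a plain round hub 56 mm across, from 20 to 50 mm height (grip it across, any yaw). D-shaped bore right through: radius 19.5 mm, one flat 10.5 mm from the axis. Origin on the axis at the underside, z up; its x axis points from the axis to the middle of the flat.
- spindle_seat (a point): On the axis of the drive head's bare upright steel spindle, at the top of its 48 mm collar where the pulley sits, 80 mm above the bench. Above it the spindle is a D: radius 16, flat 7 mm from the axis on this point's +x side; 22 mm straight, then tapering to half size at 50 mm. Loose fit: 3.5 mm all round, 15 degrees. z up. The fixed head has another pulley, 106 mm high, 128 mm off along +x.
- pulley_round: The same aluminium belt pulley as pulley_d in outside shape and size (90 mm rim, 20 mm thick, 56 mm hub on top, 50 mm overall), but its bore is plain round, 39 mm in diameter. Loose on the bench, to be left alone. Origin at the underside on the axis.
- pulley_square: The same aluminium belt pulley as pulley_d in outside shape and size (90 mm rim, 20 mm thick, 56 mm hub on top, 50 mm overall), but its bore is square, 30 mm wide. Loose on the bench, to be left alone. Origin at the underside on the axis.

How it is judged:
By the outcome, as a careful person would: the job done as asked, in the order asked, and still so for the second after the job is handed in, with the robot touching nothing.
It also fails if it takes over 35 s, if anything falls off the work surface, if the arm or the gripper's body presses on something with over 40 N, if the wrist force passes 120 N, or if a joint passes its speed limit or range.

### The arm

A 6-joint arm with a two-finger parallel gripper is mounted at the origin on the work surface. World frame = base frame: x ahead of the robot, y to its left, z up, the work surface at z = 0. Lengths are in mm, angles in degrees, forces in N, time in s.
With the tool pointing down it reaches from about 375 to 900 mm from the base axis. Payload 3.1 kg.
Tool frame: the origin (TCP) lies midway between the tips of the shut fingers; the grasp point (between the pads) lies ctrl.pinch_z behind it (ctrl.pinch_z is the distance from the TCP to the grasp point, in mm); z points along the fingers, y is the line along which they close (so a half turn about z gives the same grasp; the last joint's range is limited). The gripper opens to 87 mm and grips with 3 to 60 N. Pads are 19 mm wide; open, the fingers measure 117 mm over their backs; the gripper's body (75 mm by 190 mm) begins 51 mm behind the grasp point.
Start: joints at [-85.514, 30.224, 82.088, -0, 67.689, -10.227], TCP at [158.766, -604.475, 222.548] pointing down, gripper open.
Joint ranges: [-176.69, 176.69], [-43.24, 126.21], [12.49, 139.97], [-82, 262], [0, 151.66], [-163.58, 163.58]. Speed limits (degrees/s): [159.86, 159.86, 180, 180, 180, 180].

### API

Orientations are given as [roll, pitch, yaw] about the fixed x, y, z axes, in that order (R = Rz(yaw) Ry(pitch) Rx(roll)).
In Python, from bench import sensors, viewer, ctrl gives the robot as it stands.
- The arm moves only by the shell command python3 -m pendant 'ROWS' [FORCE]. ROWS is JSON, a list of rows, each an object of numbers: "grip": the closure, from -1 (fully open) to 1 (shut); "x", "y", "z": the shift along the tool's x, y, z scaled (see below); "spin": the turn about the tool's z scaled (see below). A call has 1 to 10 rows; each row is the pose to reach, as a shift and turn from the pose commanded when the call began, along the tool's axes at that moment; what a row does not reach only later rows make up. The controller multiplies each number of a shift by 500 mm and each number of a turn by 90 degrees. A row lasts 1/12 s, in which the tool goes at most 41.7 mm and 7.16 degrees, less where a joint would pass 70% of its speed; a pose out of reach is approached as far as the arm can. A call with a number of a shift or a turn outside -1 to 1 is refused whole. A call with a gripper value outside its range is refused whole. The fingers move at their own pace and stop on an object; FORCE is the grip in N (left out, the last holds). Time passes only in rows, so rows that repeat a pose let the fingers close. It gives the time, the measured TCP pose, the force, the opening and the grip force at its end, in the units of the state.
- sensors.observe(): the state, without advancing time (a new reading comes with each control period).
- viewer.snapshot(name): name is "scene" or "top" or "wrist"; returns a dict with "pixels" (400x640x3 uint8, blue, green, red), "fov_y" (degrees; the focal length in pixels is half the picture's height over the tangent of half this angle, whatever the lens; pixels are square), "cx", "cy" (the principal point, pixels), "extrinsics" (4x4, takes a point from world to camera coordinates); the wrist camera has in their place "T_tool_cam" (4x4, takes a point from camera to tool coordinates, whose origin is the TCP and whose axes are the flange's). Camera axes: x right, y down, z forward; pixel columns grow to the right and rows downward; lengths in mm; the calibration is good to about 2 mm. A picture is of the moment at which its call begins: read the wrist's pose just before it. There is no depth.
- ctrl.finish_job(): hands the job in; it is judged then, once.
The state is a dict: "clock": time; "q": joint angles; "dq": joint speeds; "joint_efforts": joint torques, N m; "tool_pos": TCP position; "tcp_rot": TCP orientation; "ft_force": force on the tool from outside, world axes, zero at the start; "wrist_torque": the same for the moment, N m; "finger_gap": finger opening in mm; "grip_force": force on a finger pad.
Only numpy, scipy, OpenCV 4.12 (cv2) and the standard library are available. Lean on these libraries where they do the work, as an engineer would, in place of code of your own. Each camera call takes 0.05 s, during which the arm holds its last target. There are 200 camera calls.

## Working session

There is one attempt and no reset: what is moved stays moved. The work goes in short steps, Python scripts to look and compute and a shell command to move; the robot and the scene stay as the last step left them, time stands still between calls to the robot, and variables do not carry over. Pictures are saved under pics/ and viewed, at most 10 in all, crops included, and the job is handed in when it is done.

```bash
mkdir -p pics; cat > h.py <<'E'
import numpy as np,cv2,json
from bench import sensors,viewer,ctrl
from scipy.spatial.transform import Rotation as R
def snap(n,save=None):
    s=sensors.observe(); d=viewer.snapshot(n); im=np.array(d['pixels'])
    if save: cv2.imwrite('pics/'+save,im)
    f=200/np.tan(np.radians(d['fov_y'])/2)
    if n=='wrist':
        T=np.eye(4);T[:3,:3]=R.from_euler('xyz',s['tcp_rot'],degrees=True).as_matrix();T[:3,3]=s['tool_pos']
        C=T@np.array(d['T_tool_cam'])
    else: C=np.linalg.inv(np.array(d['extrinsics']))
    return im,(f,d['cx'],d['cy'],C)
def ray(c,u,v,z):
    f,cx,cy,C=c; r=C[:3,:3]@np.array([(u-cx)/f,(v-cy)/f,1]);o=C[:3,3]
    return o+r*(z-o[2])/r[2]
def proj(c,p):
    f,cx,cy,C=c; q=C[:3,:3].T@(np.array(p)-C[:3,3]); return np.array([cx+f*q[0]/q[2],cy+f*q[1]/q[2]])
E
python3 - <<'E'
from h import *
print(sensors.observe(),ctrl.pinch_z)
a,c=snap('top','top.png');print(c)
b,c=snap('scene','scene.png');print(c)
E
```

```text
{'clock': 0.0, 'q': array([-8.55149148e+01,  3.02796126e+01,  8.21552432e+01, -9.62309744e-04,
        6.76870617e+01, -1.02269331e+01]), 'dq': array([ 0.01600173, -0.09354905, -0.00352735, -0.04737479,  0.04026726,
       -0.0464929 ]), 'joint_efforts': array([ 3.01256323e-04, -4.40032625e+01, -1.76593852e+01,  6.33415324e-02,
        5.82923472e-02, -1.61487515e-04]), 'tool_pos': array([ 158.6965745 , -603.78004536,  221.57102309]), 'tcp_rot': array([-1.79879862e+02, -2.07707724e-02,  1.47123628e+01]), 'ft_force': array([-0.36313315,  0.07129209, -0.64364565]), 'wrist_torque': array([ 0.05164848, -0.06885491, -0.02760768]), 'grip_force': 0.0, 'finger_gap': 86.9915784265386} 18.700000000000003
(np.float64(478.6414604667925), 319.9977244083733, 199.89042835139205, array([[ 2.15451722e-02, -9.95057792e-01,  9.69319178e-02,
         4.15160814e+02],
       [-9.99765311e-01, -2.12239975e-02,  4.34337532e-03,
         8.29306222e+01],
       [-2.26462667e-03, -9.70027477e-02, -9.95281537e-01,
         8.92832351e+02],
       [ 0.00000000e+00,  0.00000000e+00,  0.00000000e+00,
         1.00000000e+00]]))
(np.float64(482.4799841587429), 323.7441697359689, 195.9353597104869, array([[-6.07835474e-02,  8.43223439e-01, -5.34115711e-01,
         9.94604960e+02],
       [ 9.98072339e-01,  5.80615707e-02, -2.19194077e-02,
         7.95469033e+01],
       [ 1.25286388e-02, -5.34418456e-01, -8.45127178e-01,
         8.86540000e+02],
       [ 0.00000000e+00,  0.00000000e+00,  0.00000000e+00,
         1.00000000e+00]]))
```

View pics/top.png

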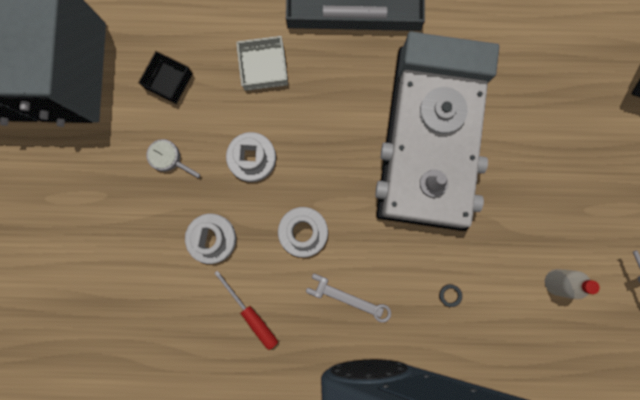

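View pics/scene.png

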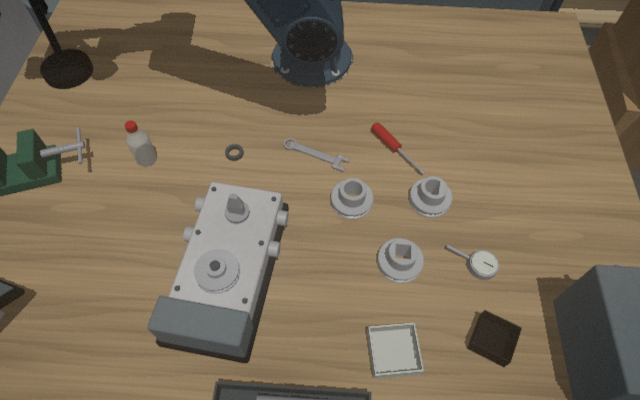

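The top view shows the D-bore pulley near (210,239), the square one at (250,157) and the round one at (302,232). The bare spindle is at (434,183) and the fitted pulley at (444,110). I'll zoom in on the D pulley and the spindle.

```bash
python3 - <<'E'
from h import *
a=cv2.imread('pics/top.png');b=cv2.imread('pics/scene.png')
cr=lambda i,u,v:cv2.resize(i[v-29:v+29,u-38:u+38],(400,300),interpolation=cv2.INTER_CUBIC)
cv2.imwrite('pics/c.png',np.vstack([np.hstack([cr(a,210,239),cr(a,434,183)]),np.hstack([cr(b,431,196),cr(b,237,208)])]))
im,c=snap('top')
for u,v,z in [(210,239,20),(250,157,20),(302,232,20),(434,183,80),(444,110,86)]: print(ray(c,u,v,z).round(1))
E
```

```text
[424.5 285.2  20. ]
[577.1 217.9  20. ]
[440.8 118.2  20. ]
[ 527.5 -107.9   80. ]
[ 654. -124.   86.]
```

View pics/c.png

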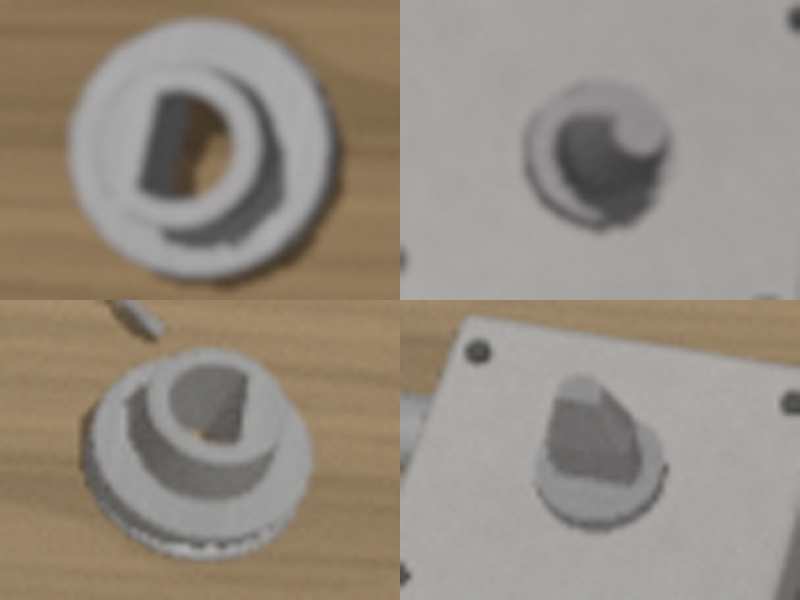

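The crop shows the D pulley's flat running from crop (160,92) to (140,195), which is top-image (202.4,227.8)–(198.6,247.7). The spindle's flat faces the fitted pulley. Next I'll work out its yaw and the first move, to view the spindle with the wrist camera.

```bash
cat >> h.py <<'E'
def rel(p,yaw=None):
    s=sensors.observe();r=R.from_euler('xyz',s['tcp_rot'],degrees=True).as_matrix()
    d=r.T@(np.array(p)-s['tool_pos'])
    sp=0 if yaw is None else -((yaw-s['tcp_rot'][2]+180)%360-180)
    return (d/500).round(4),round(sp/90,4)
E
python3 - <<'E'
from h import *
d=viewer.snapshot('wrist');print(np.array(d['T_tool_cam']).round(2),d['fov_y'])
im,c=snap('top')
p,q=ray(c,202.4,227.8,50),ray(c,198.6,247.7,50);m=(p+q)/2;e=q-p
n=np.array([-e[1],e[0]]); 
print(p,q,np.degrees(np.arctan2(e[1],e[0]))%180)
hsv=cv2.cvtColor(im,cv2.COLOR_BGR2HSV);m=((hsv[...,1]<40)&(hsv[...,2]>60)).astype(np.uint8)
for k in cv2.findContours(m,0,2)[0]:
    if 1200<cv2.contourArea(k)<4000:
        (u,v),s,_=cv2.fitEllipse(k);print((u,v),s,ray(c,u,v,15))
print(rel([490,-150,330],80))
E
```

```text
[[-0.0000e+00 -9.6000e-01 -2.7000e-01  7.4310e+01]
 [ 1.0000e+00 -0.0000e+00 -0.0000e+00 -7.0000e-02]
 [ 0.0000e+00 -2.7000e-01  9.6000e-01 -1.6229e+02]
 [ 0.0000e+00  0.0000e+00  0.0000e+00  1.0000e+00]] 63.02733127027078
[443.48323424 292.49579068  50.        ] [408.51068582 297.57810916  50.        ] 171.73148361118157
(209.92803955078125, 238.3354034423828) (49.37815475463867, 50.1641845703125) [425.71462507 286.54857592  15.        ]
(302.482177734375, 231.78414916992188) (48.999874114990234, 49.66845703125) [441.31094871 117.56046545  15.        ]
(250.55714416503906, 156.62460327148438) (48.47671127319336, 49.084007263183594) [578.72431531 217.61288876  15.        ]
(261.6572265625, 62.47919464111328) (53.43972396850586, 58.39718246459961) [760.04008091 203.0075887   15.        ]
(451.4236145019531, 53.586700439453125) (36.58567428588867, 118.27953338623047) [ 784.91826391 -156.62563095   15.        ]
(366.7856140136719, 9.188339233398438) (22.16935157775879, 216.9219512939453) [869.73286163   5.01555226  15.        ]
(array([ 0.8715, -0.7105, -0.215 ]), np.float64(-0.7254))
```

```bash
python3 -c "
from h import *
print(rel([527,-108,230],55))"
```

```text
(array([ 0.9644, -0.7727, -0.0149]), np.float64(-0.4476))
```

```bash
python3 -m pendant '[{"grip":-1,"x":0.964,"y":-0.773,"z":-0.015,"spin":-0.448},{"grip":-1,"x":0.964,"y":-0.773,"z":-0.015,"spin":-0.448},{"grip":-1,"x":0.964,"y":-0.773,"z":-0.015,"spin":-0.448},{"grip":-1,"x":0.964,"y":-0.773,"z":-0.015,"spin":-0.448},{"grip":-1,"x":0.964,"y":-0.773,"z":-0.015,"spin":-0.448},{"grip":-1,"x":0.964,"y":-0.773,"z":-0.015,"spin":-0.448},{"grip":-1,"x":0.964,"y":-0.773,"z":-0.015,"spin":-0.448},{"grip":-1,"x":0.964,"y":-0.773,"z":-0.015,"spin":-0.448},{"grip":-1,"x":0.964,"y":-0.773,"z":-0.015,"spin":-0.448},{"grip":-1,"x":0.964,"y":-0.773,"z":-0.015,"spin":-0.448}]'
python3 -c "
from h import *
print(rel([527,-108,230],55))"
```

```text
clock: 1.08
tool_pos: [407.8, -268.1, 227.8]
tcp_rot: [180.0, 0.0, 55.0]
ft_force: [0.3, -0.7, -0.1]
finger_gap: 87.0
grip_force: 0.0
(array([ 0.399 ,  0.0118, -0.0044]), np.float64(0.0001))
```

```bash
python3 -m pendant '[{"grip":-1,"x":0.39,"y":0.012},{"grip":-1,"x":0.39,"y":0.012},{"grip":-1,"x":0.39,"y":0.012},{"grip":-1,"x":0.39,"y":0.012},{"grip":-1,"x":0.39,"y":0.012},{"grip":-1,"x":0.39,"y":0.012},{"grip":-1,"x":0.39,"y":0.012},{"grip":-1,"x":0.39,"y":0.012}]'
python3 - <<'E'
from h import *
im,c=snap('wrist','w1.png');print(sensors.observe()['tool_pos'])
print(proj(c,[527.5,-107.9,80]),proj(c,[654,-124,86]))
E
```

```text
[ 411.08941846 -261.14797102  227.84086675]
[333.5442599  -51.59931437] [ 486.03286825 -149.38421216]$[0]: bad value
```

View pics/w1.png

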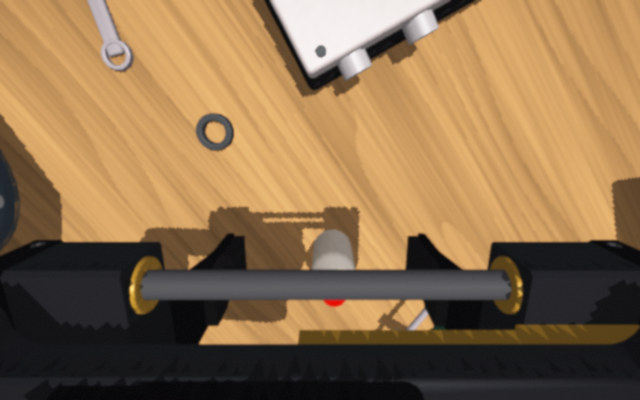

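The move was refused because every key has to be given. The picture shows the gripper hiding rows below about 240, so I'll stop short and leave the spindle about 75 mm ahead of the TCP, under the camera.

```bash
python3 -m pendant '[{"grip":-1,"x":0.235,"y":0.01,"z":0,"spin":0},{"grip":-1,"x":0.235,"y":0.01,"z":0,"spin":0},{"grip":-1,"x":0.235,"y":0.01,"z":0,"spin":0},{"grip":-1,"x":0.235,"y":0.01,"z":0,"spin":0},{"grip":-1,"x":0.235,"y":0.01,"z":0,"spin":0},{"grip":-1,"x":0.235,"y":0.01,"z":0,"spin":0}]'
python3 - <<'E'
from h import *
im,c=snap('wrist','w2.png');print(sensors.observe()['tool_pos'])
print(proj(c,[527.5,-107.9,80]),proj(c,[654,-124,86]),proj(c,[654,-124,106]))
E
```

```text
clock: 1.63
tool_pos: [478.1, -176.7, 227.5]
tcp_rot: [-180.0, 0.0, 55.1]
ft_force: [-0.7, -0.2, -0.6]
finger_gap: 87.2
grip_force: 0.0
[ 477.84220003 -177.1969373   227.53401204]
[327.38241747  97.30951046] [462.25452027  22.70333   ] [472.57226084  16.15753523]
```

View pics/w2.png

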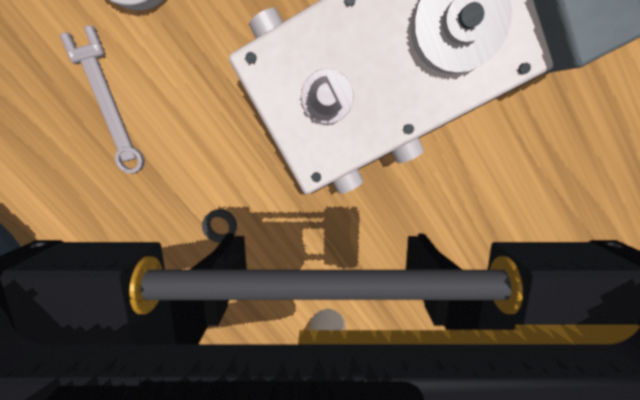

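The spindle collar shows at about (327,97) with its flat facing the neighbour pulley at about (465,22), as predicted. I'll refine both with circle fits.

```bash
python3 - <<'E'
from h import *
im,c=snap('wrist')
g=cv2.cvtColor(im,cv2.COLOR_BGR2GRAY)
x0,y0=287,62
cr=g[y0:y0+72,x0:x0+82];b=cv2.resize(cr,None,fx=6,fy=6,interpolation=cv2.INTER_CUBIC)
f=c[0]; r=24*f/np.linalg.norm(proj(c,[527,-108,80])*0+1)*0
e=np.linalg.norm(proj(c,[551,-108,80])-proj(c,[527,-108,80]));print('exp r',e)
h=cv2.HoughCircles(cv2.medianBlur(b,7),cv2.HOUGH_GRADIENT,1,60,param1=60,param2=15,minRadius=int(5.4*e),maxRadius=int(6.7*e))
out=cv2.cvtColor(b,cv2.COLOR_GRAY2BGR)
for k,(u,v,rr) in enumerate(h[0][:3]):
    U,V=(u+.5)/6-.5+x0,(v+.5)/6-.5+y0;print(U,V,rr/6,ray(c,U,V,80))
    if k==0:cv2.circle(out,(int(u),int(v)),int(rr),(0,0,255),1)
x1,y1=400,0
n=g[:90,x1:x1+125];b2=cv2.resize(n,None,fx=4,fy=4,interpolation=cv2.INTER_CUBIC)
out2=cv2.cvtColor(b2,cv2.COLOR_GRAY2BGR)
w=np.zeros((out.shape[0]+out2.shape[0],max(out.shape[1],out2.shape[1]),3),np.uint8)
out=cv2.resize(out,(410,360)); out=cv2.resize(out,(246,216))  if 0 else out
cv2.imwrite('pics/c2.png',np.hstack([out,np.zeros((360,5,3),np.uint8),cv2.resize(out2,(380,360*0+274)) if 0 else np.vstack([cv2.resize(out2,(380,274)),np.zeros((86,380,3),np.uint8)])]))
E
```

```text
exp r 27.309827921021558
333.66666 98.83333 27.233332 [ 531.31463515 -112.79742331   80.        ]
```

View pics/c2.png

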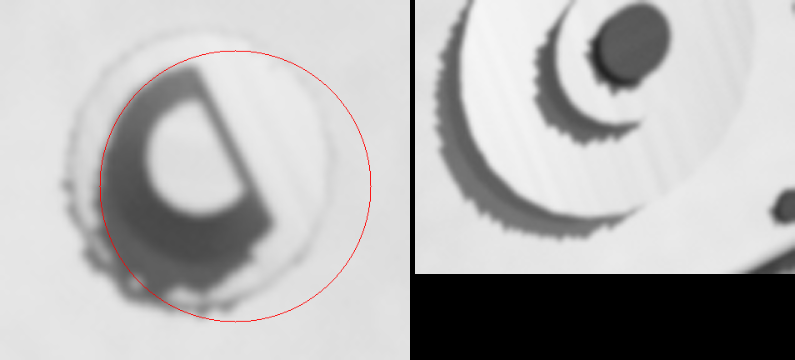

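The Hough circle missed. By eye the collar circle is centred at crop (200,168), or image (327.0,95.6). The flat's upper edge runs from crop (198,66) to (273,222), or image (326.6,75.2)–(341.6,106.4), at z=102.

```bash
python3 - <<'E'
from h import *
im,c=snap('wrist')
s=ray(c,327.0,95.6,80);print('collar',s)
A,B=ray(c,326.6,75.2,102),ray(c,341.6,106.4,102);e=(A-B)[:2];n=np.array([e[1],-e[0]])/np.linalg.norm(e)
print(np.linalg.norm(e),n,np.degrees(np.arctan2(n[1],n[0])),'axis from flat',(A+B)[:2]/2-7*n)
for u,v,z in [(465,24,106),(470,14,106),(471,15,106)]:
  p=ray(c,u,v,z);d=(p-s)[:2];print(p,np.linalg.norm(d),np.degrees(np.arctan2(d[1],d[0])))
# refine with edge points of dark/light boundary
g=cv2.cvtColor(im,cv2.COLOR_BGR2GRAY).astype(np.float32)
t,nn=np.array([15,31.2])/34.6,np.array([31.2,-15])/34.6
P=[]
for a in np.linspace(6,30,13):
    q=np.array([326.6,75.2])+a*t; k=np.linspace(-4,4,33);pts=(q+np.outer(k,nn)).astype(np.float32)
    pr=cv2.remap(g,pts[:,0],pts[:,1],cv2.INTER_LINEAR).ravel();P.append(ray(c,*pts[np.argmax(np.gradient(pr))],102)[:2])
P=np.array(P);l=cv2.fitLine(P.astype(np.float32),cv2.DIST_HUBER,0,.01,.01).ravel();print(np.degrees(np.arctan2(l[0],-l[1])),np.median(P,0))
print(rel([425.5,286.3,228],144))
E
```

```text
collar [ 527.87002076 -107.36089408   80.        ]
27.840917070925745 [ 0.99042218 -0.1380721 ] -7.936302242405144 axis from flat [ 527.4395738  -107.50731065]
[ 646.32620794 -126.64932135  106.        ] 120.01629767327773 -9.248403666090027
[ 652.86968004 -122.69069657  106.        ] 125.93616503345238 -6.991769819464984
[ 653.17346248 -123.75553318  106.        ] 126.37142357751306 -7.4542072175739165
173.3527 [ 534.11500051 -108.82449798]
(array([ 0.6993, -0.6187, -0.001 ]), np.float64(-0.9898))
```

```bash
python3 -c "
from h import *
print(rel([486,242,228],144))"
```

```text
(array([ 0.6963, -0.4688, -0.001 ]), np.float64(-0.9898))
```

```bash
python3 -m pendant '[{"grip":-1,"x":0.696,"y":-0.469,"z":0,"spin":-0.99},{"grip":-1,"x":0.696,"y":-0.469,"z":0,"spin":-0.99},{"grip":-1,"x":0.696,"y":-0.469,"z":0,"spin":-0.99},{"grip":-1,"x":0.696,"y":-0.469,"z":0,"spin":-0.99},{"grip":-1,"x":0.696,"y":-0.469,"z":0,"spin":-0.99},{"grip":-1,"x":0.696,"y":-0.469,"z":0,"spin":-0.99},{"grip":-1,"x":0.696,"y":-0.469,"z":0,"spin":-0.99},{"grip":-1,"x":0.696,"y":-0.469,"z":0,"spin":-0.99},{"grip":-1,"x":0.696,"y":-0.469,"z":0,"spin":-0.99},{"grip":-1,"x":0.696,"y":-0.469,"z":0,"spin":-0.99}]'
python3 -c "
from h import *
print(rel([486,242,228],144))"
```

```text
clock: 2.62
tool_pos: [485.8, 240.8, 227.8]
tcp_rot: [180.0, 0.0, 126.9]
ft_force: [0.2, -0.4, 0.7]
finger_gap: 86.9
grip_force: 0.0
(array([ 0.0016,  0.0018, -0.0005]), np.float64(-0.1903))
```

```bash
python3 -m pendant '[{"grip":-1,"x":0,"y":0,"z":0,"spin":-0.19},{"grip":-1,"x":0,"y":0,"z":0,"spin":-0.19},{"grip":-1,"x":0,"y":0,"z":0,"spin":-0.19},{"grip":-1,"x":0,"y":0,"z":0,"spin":-0.19},{"grip":-1,"x":0,"y":0,"z":0,"spin":-0.19}]'
python3 - <<'E'
from h import *
im,c=snap('wrist','w3.png')
u,v=proj(c,[425.5,286.3,50]).round().astype(int);print(u,v)
x0,y0=max(u-60,0),max(v-50,0);print(x0,y0)
cv2.imwrite('pics/c3.png',cv2.resize(im[y0:y0+110,x0:x0+120],None,fx=5,fy=5,interpolation=cv2.INTER_CUBIC))
hsv=cv2.cvtColor(im,cv2.COLOR_BGR2HSV);m=((hsv[...,1]<50)&(hsv[...,2]>60)).astype(np.uint8);m[235:]=0
for k in cv2.findContours(m,0,2)[0]:
    if cv2.contourArea(k)>2500:
        (a,b),s,_=cv2.fitEllipse(k);print((a,b),s,ray(c,a,b,18))
E
```

```text
clock: 3.03
tool_pos: [485.9, 239.2, 227.5]
tcp_rot: [-180.0, -0.0, 143.6]
ft_force: [0.0, 0.0, 0.6]
finger_gap: 86.8
grip_force: 0.0
328 107
268 57
(222.30810546875, 202.5444793701172) (71.06356811523438, 78.26483917236328) [438.43281542 121.78871574  18.        ]
(328.15570068359375, 104.90663146972656) (81.62610626220703, 84.96145629882812) [423.728373   288.49232192  18.        ]
```

View pics/c3.png

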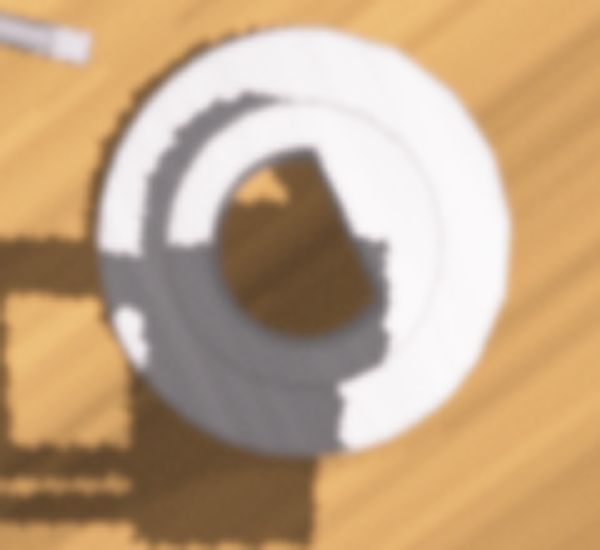

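The flat's top edge runs from crop (314,150) to (378,288). The hub is centred at (303.5,243) and the rim at (303.5,242).

```bash
python3 - <<'E'
from h import *
im,c=snap('wrist')
P=lambda x,y,z:ray(c,268+x/5-.4,57+y/5-.4,z)
print('hub',P(303.5,243,50),'rim',P(303.5,242,20))
A,B=P(314,150,50),P(378,288,50);e=(A-B)[:2];n=np.array([e[1],-e[0]])/np.linalg.norm(e)
s=n@[0,1]; n=n*np.sign(s)
print(np.linalg.norm(e),'yaw',np.degrees(np.arctan2(n[1],n[0])),'axis',(A+B)[:2]/2-10.5*n)
print(sensors.observe()['tcp_rot'][2],sensors.observe()['q'].round(1))
print(rel([425,287.6,120],144),rel([425,287.6,23],144))
E
```

```text
hub [424.29161832 288.06167586  50.        ] rim [423.96154696 288.59599559  20.        ]
29.305533839123953 yaw 79.80600452674227 axis [423.93489896 287.22250488]
143.58971308548203 [ 14.4  23.4  93.8   0.   62.8 -39.2]
(array([0.1554, 0.0055, 0.2152]), np.float64(-0.0046)) (array([0.1554, 0.0055, 0.4092]), np.float64(-0.0046))
```

```bash
python3 -m pendant '[{"grip":-1,"x":0.08,"y":0.003,"z":0,"spin":0},{"grip":-1,"x":0.157,"y":0.005,"z":0,"spin":0},{"grip":-1,"x":0.157,"y":0.005,"z":0.08,"spin":0},{"grip":-1,"x":0.157,"y":0.005,"z":0.16,"spin":0},{"grip":-1,"x":0.157,"y":0.005,"z":0.24,"spin":0},{"grip":-1,"x":0.157,"y":0.005,"z":0.3,"spin":0},{"grip":-1,"x":0.157,"y":0.005,"z":0.35,"spin":0},{"grip":-1,"x":0.157,"y":0.005,"z":0.38,"spin":0},{"grip":-1,"x":0.157,"y":0.005,"z":0.395,"spin":0},{"grip":-1,"x":0.157,"y":0.005,"z":0.395,"spin":0}]'
python3 -c "
from h import *
print(rel([424.3,287.8,24],144))"
```

```text
clock: 3.97
tool_pos: [423.3, 287.9, 28.7]
tcp_rot: [-179.9, -0.1, 143.7]
ft_force: [0.4, -0.4, 0.7]
finger_gap: 87.2
grip_force: 0.0
(array([-0.0018,  0.0011,  0.0093]), np.float64(-0.0037))
```

```bash
python3 -m pendant '[{"grip":-1,"x":-0.001,"y":0,"z":0.008,"spin":0},{"grip":-1,"x":-0.001,"y":0,"z":0.008,"spin":0},{"grip":1,"x":-0.001,"y":0,"z":0.008,"spin":0},{"grip":1,"x":-0.001,"y":0,"z":0.008,"spin":0},{"grip":1,"x":-0.001,"y":0,"z":0.008,"spin":0},{"grip":1,"x":-0.001,"y":0,"z":0.008,"spin":0},{"grip":1,"x":-0.001,"y":0,"z":0.008,"spin":0},{"grip":1,"x":-0.001,"y":0,"z":0.008,"spin":0},{"grip":1,"x":-0.001,"y":0,"z":0.008,"spin":0},{"grip":1,"x":-0.001,"y":0,"z":0.008,"spin":0}]' 35
```

```text
clock: 4.8
tool_pos: [424.2, 288.3, 26.3]
tcp_rot: [180.0, 0.0, 143.8]
ft_force: [0.4, -1.2, 2.9]
finger_gap: 55.0
grip_force: 35.0
```

```bash
python3 -m pendant '[{"grip":1,"x":0,"y":0,"z":-0.02,"spin":0},{"grip":1,"x":0,"y":0,"z":-0.06,"spin":0},{"grip":1,"x":0,"y":0,"z":-0.12,"spin":0},{"grip":1,"x":0,"y":0,"z":-0.18,"spin":0},{"grip":1,"x":0,"y":0,"z":-0.24,"spin":0},{"grip":1,"x":0,"y":0,"z":-0.3,"spin":0},{"grip":1,"x":0,"y":0,"z":-0.35,"spin":0},{"grip":1,"x":0,"y":0,"z":-0.35,"spin":0}]'
python3 -c "
from h import *
print(rel([527.6,-107.5,200],56))"
```

```text
clock: 5.47
tool_pos: [426.7, 289.6, 206.0]
tcp_rot: [179.5, 0.3, 143.8]
ft_force: [1.0, 0.0, -3.2]
finger_gap: 55.2
grip_force: 35.0
(array([-0.6321, -0.5214,  0.0108]), np.float64(0.9751))
```

```bash
python3 -m pendant '[{"grip":1,"x":-0.03,"y":-0.025,"z":0,"spin":0.04},{"grip":1,"x":-0.08,"y":-0.065,"z":0,"spin":0.1},{"grip":1,"x":-0.14,"y":-0.115,"z":0,"spin":0.17},{"grip":1,"x":-0.2,"y":-0.165,"z":0,"spin":0.24},{"grip":1,"x":-0.26,"y":-0.215,"z":0,"spin":0.31},{"grip":1,"x":-0.32,"y":-0.265,"z":0,"spin":0.38},{"grip":1,"x":-0.38,"y":-0.315,"z":0,"spin":0.45},{"grip":1,"x":-0.44,"y":-0.363,"z":0,"spin":0.52},{"grip":1,"x":-0.49,"y":-0.404,"z":0,"spin":0.59},{"grip":1,"x":-0.53,"y":-0.437,"z":0,"spin":0.66}]'
python3 -c "
from h import *
print(rel([527.6,-107.5,200],56))"
```

```text
clock: 6.3
tool_pos: [508.2, -47.1, 199.7]
tcp_rot: [-179.9, -0.0, 83.9]
ft_force: [0.3, 0.3, -3.4]
finger_gap: 55.1
grip_force: 35.0
(array([-0.116 ,  0.0514, -0.0008]), np.float64(0.3103))
```

```bash
python3 -m pendant '[{"grip":1,"x":-0.04,"y":0.018,"z":0,"spin":0.07},{"grip":1,"x":-0.07,"y":0.031,"z":0,"spin":0.14},{"grip":1,"x":-0.095,"y":0.042,"z":0,"spin":0.21},{"grip":1,"x":-0.11,"y":0.05,"z":0,"spin":0.28},{"grip":1,"x":-0.116,"y":0.051,"z":0,"spin":0.31},{"grip":1,"x":-0.116,"y":0.051,"z":0,"spin":0.31},{"grip":1,"x":-0.116,"y":0.051,"z":0,"spin":0.31},{"grip":1,"x":-0.116,"y":0.051,"z":0,"spin":0.31}]'
python3 - <<'E'
from h import *
for i in range(3): print(rel([527.6,-107.5,160],56),sensors.observe()['tool_pos'])
im,c=snap('wrist','w4.png')
cv2.imwrite('pics/c4.png',cv2.resize(im[100:400,120:520],None,fx=2,fy=2))
t,ct=snap('top');cv2.imwrite('pics/t4.png',t)
E
```

```text
clock: 6.97
tool_pos: [527.4, -104.0, 200.1]
tcp_rot: [-179.8, 0.0, 56.5]
ft_force: [0.2, 1.1, -3.6]
finger_gap: 55.3
grip_force: 35.0
(array([-0.0055,  0.0044,  0.0803]), np.float64(0.0059)) [ 527.36333209 -104.03799496  200.1307861 ]
(array([-0.0055,  0.0044,  0.0803]), np.float64(0.0059)) [ 527.36333209 -104.03799496  200.1307861 ]
(array([-0.0055,  0.0044,  0.0803]), np.float64(0.0059)) [ 527.36333209 -104.03799496  200.1307861 ]
```

View pics/c4.png

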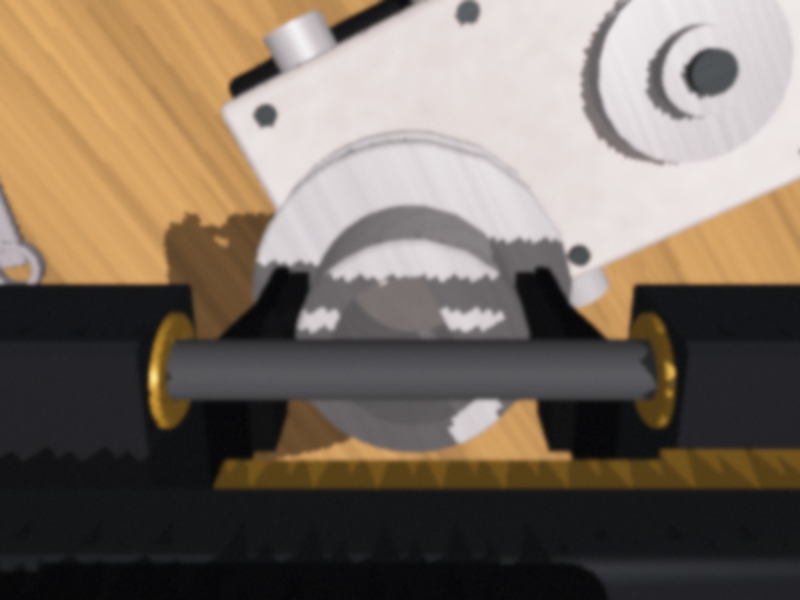

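The pulley is held level over the spindle. I'll check the settled pose before lowering.

```bash
python3 -c "
from h import *
print(rel([527.6,-107.5,170],56),sensors.observe()['tool_pos'])
viewer.snapshot('top')
print(rel([527.6,-107.5,170],56),sensors.observe()['tool_pos'],sensors.observe()['tcp_rot'])"
```

```text
(array([-0.0059,  0.0035,  0.0613]), np.float64(0.0058)) [ 527.80672799 -104.11576936  200.64095229]
(array([-0.0059,  0.003 ,  0.0617]), np.float64(0.0058)) [ 527.98916927 -104.19950062  200.83119998] [-1.79952344e+02  6.18305164e-03  5.65220587e+01]
```

```bash
python3 -m pendant '[{"grip":1,"x":-0.006,"y":0.003,"z":0,"spin":0.006},{"grip":1,"x":-0.006,"y":0.003,"z":0.03,"spin":0.006},{"grip":1,"x":-0.006,"y":0.003,"z":0.06,"spin":0.006},{"grip":1,"x":-0.006,"y":0.003,"z":0.076,"spin":0.006},{"grip":1,"x":-0.006,"y":0.003,"z":0.076,"spin":0.006},{"grip":1,"x":-0.006,"y":0.003,"z":0.076,"spin":0.006},{"grip":1,"x":-0.006,"y":0.003,"z":0.076,"spin":0.006}]'
python3 -c "
from h import *
print(rel([527.6,-107.5,134],56),sensors.observe()['wrist_torque'])"
```

```text
clock: 7.7
tool_pos: [528.5, -108.4, 163.7]
tcp_rot: [179.9, -0.0, 55.9]
ft_force: [-0.1, -0.2, -2.9]
finger_gap: 55.1
grip_force: 35.0
(array([ 0.0004, -0.0026,  0.0594]), np.float64(-0.0009)) [-0.03458905 -0.09594714 -0.01018667]
```

```bash
python3 -m pendant '[{"grip":1,"x":0,"y":-0.0015,"z":0.01,"spin":0},{"grip":1,"x":0,"y":-0.0015,"z":0.02,"spin":0},{"grip":1,"x":0,"y":-0.0015,"z":0.03,"spin":0},{"grip":1,"x":0,"y":-0.0015,"z":0.04,"spin":0},{"grip":1,"x":0,"y":-0.0015,"z":0.05,"spin":0},{"grip":1,"x":0,"y":-0.0015,"z":0.058,"spin":0},{"grip":1,"x":0,"y":-0.0015,"z":0.066,"spin":0},{"grip":1,"x":0,"y":-0.0015,"z":0.066,"spin":0},{"grip":1,"x":0,"y":-0.0015,"z":0.066,"spin":0}]'
python3 -c "
from h import *
print(rel([527.6,-107.5,107],56),sensors.observe()['wrist_torque'])"
```

```text
clock: 8.45
tool_pos: [527.2, -107.6, 129.8]
tcp_rot: [-180.0, 0.0, 55.9]
ft_force: [-0.8, 0.2, -3.9]
finger_gap: 54.9
grip_force: 35.0
(array([0.0007, 0.0005, 0.0455]), np.float64(-0.001)) [-0.05979634 -0.03383873  0.02186337]
```

No contact so far, so I'll continue down slowly.

```bash
python3 -m pendant '[{"grip":1,"x":0,"y":0,"z":0.006,"spin":0},{"grip":1,"x":0,"y":0,"z":0.012,"spin":0},{"grip":1,"x":0,"y":0,"z":0.018,"spin":0},{"grip":1,"x":0,"y":0,"z":0.024,"spin":0},{"grip":1,"x":0,"y":0,"z":0.03,"spin":0},{"grip":1,"x":0,"y":0,"z":0.035,"spin":0},{"grip":1,"x":0,"y":0,"z":0.04,"spin":0},{"grip":1,"x":0,"y":0,"z":0.04,"spin":0},{"grip":1,"x":0,"y":0,"z":0.04,"spin":0}]'
python3 -c "
from h import *
print(sensors.observe()['wrist_torque'])"
```

```text
clock: 9.2
tool_pos: [527.3, -107.7, 109.9]
tcp_rot: [-180.0, 0.0, 55.9]
ft_force: [0.9, 0.1, -3.8]
finger_gap: 55.4
grip_force: 35.0
[-0.0462408  -0.04753329  0.00655743]
```

```bash
python3 -m pendant '[{"grip":1,"x":0,"y":0,"z":0.002,"spin":0},{"grip":1,"x":0,"y":0,"z":0.004,"spin":0},{"grip":1,"x":0,"y":0,"z":0.004,"spin":0},{"grip":1,"x":0,"y":0,"z":0.006,"spin":0},{"grip":1,"x":0,"y":0,"z":0.006,"spin":0}]'
```

```text
clock: 9.62
tool_pos: [527.3, -107.6, 107.0]
tcp_rot: [-180.0, -0.0, 55.9]
ft_force: [0.0, 0.3, -3.0]
finger_gap: 55.2
grip_force: 35.0
```

```bash
python3 -m pendant '[{"grip":1,"x":0,"y":0,"z":0.002,"spin":0},{"grip":1,"x":0,"y":0,"z":0.002,"spin":0},{"grip":1,"x":0,"y":0,"z":0.004,"spin":0},{"grip":1,"x":0,"y":0,"z":0.004,"spin":0}]'
```

```text
clock: 9.95
tool_pos: [527.5, -107.7, 106.3]
tcp_rot: [180.0, -0.0, 55.9]
ft_force: [-2.3, 1.2, 5.5]
finger_gap: 54.8
grip_force: 35.0
```

Contact came at the expected height, so I'll let go and retreat straight up.

```bash
python3 -m pendant '[{"grip":-1,"x":0,"y":0,"z":0,"spin":0},{"grip":-1,"x":0,"y":0,"z":0,"spin":0},{"grip":-1,"x":0,"y":0,"z":0,"spin":0},{"grip":-1,"x":0,"y":0,"z":0,"spin":0},{"grip":-1,"x":0,"y":0,"z":0,"spin":0},{"grip":-1,"x":0,"y":0,"z":0,"spin":0},{"grip":-1,"x":0,"y":0,"z":-0.02,"spin":0},{"grip":-1,"x":0,"y":0,"z":-0.07,"spin":0},{"grip":-1,"x":0,"y":0,"z":-0.14,"spin":0},{"grip":-1,"x":0,"y":0,"z":-0.2,"spin":0}]'
python3 -m pendant '[{"grip":-1,"x":-0.08,"y":0,"z":-0.06,"spin":0},{"grip":-1,"x":-0.15,"y":0,"z":-0.06,"spin":0},{"grip":-1,"x":-0.15,"y":0,"z":-0.06,"spin":0},{"grip":-1,"x":-0.15,"y":0,"z":-0.06,"spin":0}]'
python3 - <<'E'
from h import *
a,c=snap('wrist');u,v=proj(c,[527.6,-107.5,100]).round().astype(int);b,_=snap('scene');print(u,v)
y0=max(v-60,0);x0=u-80
cv2.imwrite('pics/f.png',np.hstack([cv2.resize(a[y0:y0+120,x0:x0+160],(400,300)),cv2.resize(b[160:250,177:297],(400,300),interpolation=cv2.INTER_CUBIC)]))
E
```

```text
clock: 10.78
tool_pos: [527.1, -107.6, 206.8]
tcp_rot: [-180.0, 0.0, 55.9]
ft_force: [0.8, -0.3, 0.9]
finger_gap: 86.8
grip_force: 0.0
clock: 11.12
tool_pos: [484.8, -171.4, 236.5]
tcp_rot: [179.9, -0.0, 55.7]
ft_force: [-0.4, -0.1, -0.0]
finger_gap: 87.0
grip_force: 0.0
325 106
```

View pics/f.png

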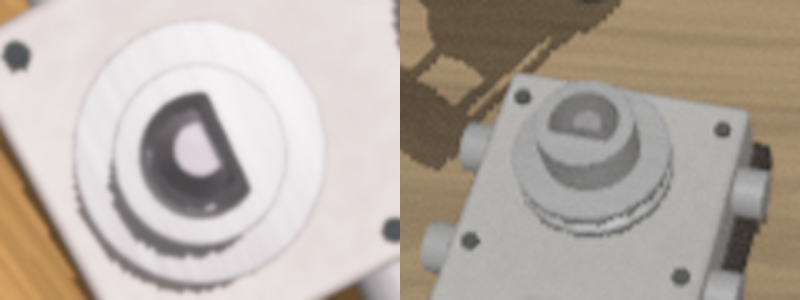

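The pulley sits level on the collar. The spindle top is flush in the bore, the flats are parallel (crop (205,95)–(248,190)), and the gripper is clear.

```bash
python3 -c "
from bench import ctrl
print(ctrl.finish_job())"
```

```text
the job is handed in; nothing more can be done
None
```

The D-bore pulley is on the bare spindle with its flat lined up, sitting level on the collar and released; I didn't move the other two pulleys, and I handed the job in at about 11 s (no verdict was returned).

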